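Seat the bead plate against two dowels and the end stop, then lock it

ROBOT

A 6-joint arm with a two-finger parallel gripper is mounted at the origin on the work surface. World frame = base frame: x ahead of the robot, y to its left, z up, the work surface at z = 0. Lengths are in mm, angles in rad, forces in N, time in s.
With the tool pointing down it reaches from about 325 to 775 mm from the base axis. Payload 9.3 kg.
Tool frame: the origin (TCP) lies midway between the tips of the shut fingers; the grasp point (between the pads) lies 19 mm behind it (robot.grasp_offset is the distance from the TCP to the grasp point, in mm); z points along the fingers, y is the line along which they close (so a half turn about z gives the same grasp; the last joint's range is limited). The gripper opens to 85 mm and grips with 20 to 120 N. Pads are 22 mm wide; open, the fingers measure 114 mm over their backs; the gripper's body (76 mm by 85 mm) begins 54 mm behind the grasp point. The pads swing forward as they close: fully open they stand 13 mm farther back than shut.
Start: joints at [-1.401, 0.259, 0.021, 1.334, 0, 1.418], TCP at [174.466, -521.592, 231.279] pointing down, gripper open.
Joint ranges: [-3.04, 3.04], [-0.91, 1.82], [-1.04, 1.36], [-1.92, 1.95], [-1.52, 1.45], [-3.14, 3.14]. Speed limits (rad/s): [2.22, 2.22, 2.79, 3.14, 3.14, 3.14].

INTERFACE

Orientations are given as a unit quaternion [x, y, z, w].
In Python, from rig import robot gives the robot as it stands.
- The arm moves only by the shell command python3 -m jog FILE [FORCE], which reads ROWS from the file FILE. ROWS is 1 to 10 rows, parted by a bar, with the numbers parted by spaces; each row has 7 numbers: a rotation vector rx, ry, rz in parts of the range, where 1.0 means 45 degrees, then dx, dy, dz in normalised numbers (1 is 0.4 m), then the finger opening in mm; each row shifts and turns the commanded pose from where the row before left it, along the tool's axes as they then stand; what a row does not reach is not made up. A row lasts 1/12 s, in which the tool goes at most 41.7 mm and 0.125 rad, less where a joint would pass 70% of its speed; a pose out of reach is approached as far as the arm can. The fingers move at their own pace and stop on an object; FORCE is the grip in N (left out, the last holds). Time passes only in rows, so rows that do not move let the fingers close. It prints the time, the measured TCP pose, the force, the opening and the grip force at its end. A shift or turn number past 1, either way, is cut back to 1. Input that does not fit is refused with a message, and nothing moves.
- robot.get_state(): the state, without advancing time (a new reading comes with each control period).
- robot.get_image(name): name is "scene" or "top"; returns (picture, depth): 400x640x3 uint8, blue, green, red; 400x640 float32, mm along the optical axis (not along the pixel's ray), 0 where there is no reading.
- robot.camera_params(name): a dict with "fx", "fy", "cx", "cy" (pixels), "extrinsics" (4x4, takes a point from camera to world coordinates). Camera axes: x right, y up, looking along -z (the intrinsics and any distortion apply to the point x, -y, -z); pixel columns grow to the right and rows downward; lengths in mm; the calibration is good to about 2 mm. A picture is of the moment at which its call begins. camera_params takes no time and is no camera call.
- robot.finish_job(): hands the job in; it is judged then, once.
The state is a dict: "time": time; "q": joint angles; "qvel": joint speeds; "joint_efforts": joint torques, N m; "position": TCP position; "ee_rot": TCP orientation; "force": force on the tool from outside, world axes, zero at the start; "ft_torque": the same for the moment, N m; "width": finger opening in mm; "finger_force": force on a finger pad.
Only numpy, scipy, OpenCV 4.12 (cv2) and the standard library are available. Lean on these libraries where they do the work, as an engineer would, in place of code of your own. Each camera call takes 0.05 s, during which the arm holds its last target. There are 200 camera calls.

TASK

Fit the grooved metal plate, which has a knob to lift it by, into the wooden bead-threading board: lay it flat on the board and push it home by feel until it bears on both steel dowels and on the wooden end stop, all three at the same time, with a few newtons on each but never more than 10 on any of them. Then let go of it without shifting it and swing the brass turn button fully across, over the plate's edge, to keep it there. Leave everything else on the tray where it is.

Things in the scene. Friction and masses are not known exactly. Their poses are not given: they have to be found in the camera images.
- board: wooden bead-threading board, 160 (x) by 280 (y) by 18 mm, fixed on the tray floor, which is 12 mm above the table. Origin: centre of the underside; x towards the dowel side, y towards the end stop. Its flat top (the bed), 18 mm above the origin, carries two dowels in a row near its far (+x) side, an end stop near its +y end and a turn button near its -y end
- plate: grooved grey metal plate, loose, 80 (x) by 130 (y) by 8 mm, 0.18 to 0.33 kg, with an upright round steel knob in its middle, 11 mm in diameter, straight-sided, from 8 to 39 mm above the underside. Origin: centre of the underside. Half a turn makes no difference. It starts flat on the tray left of the board
- knob_top (a point): centre of the top of the plate's knob, 39 mm above its underside
- plate_home (a point): point on the bed under the middle of the plate when the plate is home against all three locators; 20 mm towards +y from the board's middle, axes those of the board. The plate's long sides then run along the board's y
- dowel_a: upright steel dowel, 12 mm in diameter, 16 mm high, fixed in the bed. Origin: centre of its foot on the bed, 46 mm towards board +x and 42 mm towards -y from plate_home. The plate's long side rests against its -x side. Rubbing on a dowel can be nearly as large as the force pressing the plate on it, so slide along lightly pressed
- dowel_b: the like dowel 46 mm towards board +x and 42 mm towards +y from plate_home
- end_stop: fixed dark wooden block, 50 (x) by 18 (y) by 16 mm high. Origin: middle, at bed level, of its flat -y face, against which the plate's short end rests; 65 mm towards board +y from plate_home
- turn_button (a joint): turn of the brass turn button, a bar 16 by 6 mm reaching 57 mm from an upright pivot, its underside 10.5 mm above the bed (2.5 mm over the plate). 0: it points to board -x, clear of the plate; grows clockwise from above; 1.57, its stop: it points to board +y, over the plate's end edge. Starts at -0.5 to 0.1 and stays where left (friction about 1 N at the tab)
- button_tab (a point): centre of the top of the upright round brass tab, 10 mm in diameter and 30 mm tall, on the turn button 50 mm from the pivot; its top is 46.5 mm above the bed. Push or pinch it to turn the button
- button_pivot (a point): the turn button's pivot axis at bed level, 85 mm towards board -y from the board's middle; its screw head rises to 20.5 mm above the bed
- bowl: stainless bowl, 110 mm across, 42 mm high, loose; bystander
- carousel: tiered plastic bead carousel, 156 mm across, 183 mm high, loose; bystander
- enamel_box: white enamel box with hinged lid and press button, 99 by 139 by 61 mm high, loose; bystander
- jar: glass jar with a metal cap, 60 mm across, about 75 mm high, loose; bystander
- pliers: coral-handled pliers, 160 mm long, lying flat, loose; bystander
- spool: wooden thread spool, 38 mm across, 40 mm high, standing, loose; bystander
- bracelet: copper ring, 68 mm across, 10 mm high, lying flat, loose; bystander

How it is judged:
By the outcome, as a careful person would: the job done as asked, in the order asked, and still so for the second after the job is handed in, with the robot touching nothing.
It also fails if it takes over 72 s, if anything falls off the work surface, if the arm or the gripper's body presses on something with over 40 N, if the wrist force passes 120 N, or if a joint passes its speed limit or range.

## Working session

There is one attempt and no reset: what is moved stays moved. The work goes in short steps, Python scripts to look and compute and a shell command to move; the robot and the scene stay as the last step left them, time stands still between calls to the robot, and variables do not carry over. Pictures are saved under pics/ and viewed, at most 10 in all, crops included, and the job is handed in when it is done.

```bash
ls; mkdir -p pics; python3 - <<'E'
from rig import robot
import cv2,numpy as np
for n in("scene","top"):
    im,d=robot.get_image(n);cv2.imwrite(f"pics/{n}0.png",im);np.savez(f"{n}0.npz",im=im,d=d)
    p=robot.camera_params(n);print(n,p)
print(robot.get_state())
E
```

```text
pics
scene {'fx': 369.3117194466379, 'fy': 369.3117194466379, 'cx': 323.5004818206793, 'cy': 197.15601072461666, 'extrinsics': array([[ 5.72137120e-01, -4.94402377e-01,  6.54389337e-01,
         1.13570788e+03],
       [ 8.19962825e-01,  3.27405082e-01, -4.69539006e-01,
        -4.46231662e+02],
       [ 1.78908062e-02,  8.05215624e-01,  5.92712171e-01,
         6.18802193e+02],
       [ 0.00000000e+00,  0.00000000e+00,  0.00000000e+00,
         1.00000000e+00]])}
top {'fx': 491.10651575450805, 'fy': 491.10651575450805, 'cx': 318.0036150986585, 'cy': 200.1701422215716, 'extrinsics': array([[-8.25916980e-03,  9.88229242e-01, -1.52757166e-01,
         3.51182082e+02],
       [-9.99937353e-01, -9.31614193e-03, -6.20482505e-03,
        -2.41551103e+01],
       [-7.55489699e-03,  1.52696349e-01,  9.88244276e-01,
         1.31557662e+03],
       [ 0.00000000e+00,  0.00000000e+00,  0.00000000e+00,
         1.00000000e+00]])}
{'time': 0.1, 'q': array([-1.40060704e+00,  2.59163933e-01,  2.08162226e-02,  1.33368698e+00,
       -2.44107979e-05,  1.41818787e+00]), 'qvel': array([-0.00156473, -0.00097357,  0.00195868, -0.00026469, -0.00112717,
        0.00043187]), 'joint_efforts': array([ 7.30704807e-03, -5.56692910e+01,  3.45070517e+01,  1.16358191e-02,
        1.15500538e-04,  5.22167376e-07]), 'position': array([ 174.41223143, -521.34508643,  230.70294782]), 'ee_rot': array([ 9.87003262e-01,  1.60699028e-01, -1.76477137e-05, -6.19049900e-04]), 'force': array([-0.4471634 , -0.38911648,  0.17761058]), 'ft_torque': array([-0.00848847,  0.05213788, -0.03640666]), 'finger_force': 0.0, 'width': 85.15208001934162}
```

View pics/top0.png

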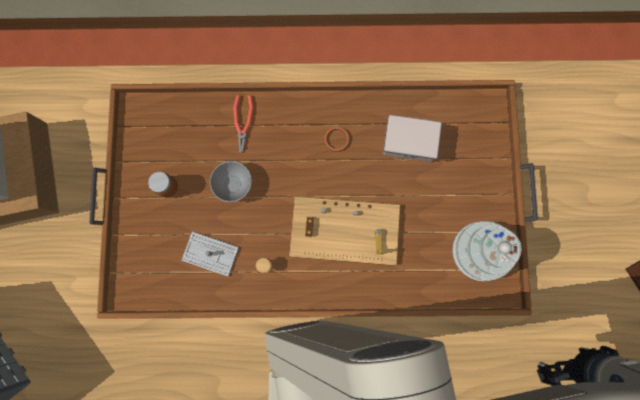

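View pics/scene0.png

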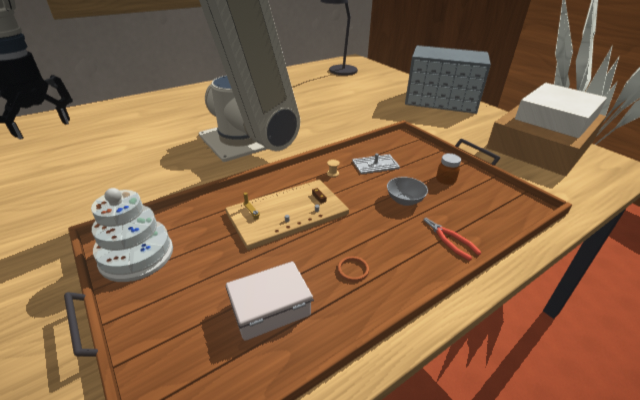

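The top view shows the board at about (347,230), dowels at (324,210) and (357,213), the end stop at (309,226), the button at about (380,240), and the plate at (210,254) with its knob near (213,253). The scene view agrees: plate (376,162), dowels (287,218) and (317,208), tab (246,200). I'll enlarge both.

```bash
cat > h.py <<'E'
import numpy as np,cv2
from rig import robot
def ray(n,u,v):
    p=robot.camera_params(n);E=p["extrinsics"]
    d=E[:3,:3]@np.array([(u-p["cx"])/p["fx"],-(v-p["cy"])/p["fy"],-1.]);return E[:3,3],d
def onz(n,u,v,z):
    o,d=ray(n,u,v);return o+d*(z-o[2])/d[2]
def two(a,b):
    (o,d),(p,e)=ray("top",*a),ray("scene",*b)
    d=d/np.linalg.norm(d);e=e/np.linalg.norm(e)
    s=np.linalg.lstsq(np.c_[d,-e],p-o,rcond=None)[0]
    A,B=o+d*s[0],p+e*s[1];return (A+B)/2,np.linalg.norm(A-B)
def proj(n,P):
    p=robot.camera_params(n);E=p["extrinsics"];c=E[:3,:3].T@(np.asarray(P,float)-E[:3,3])
    return p["cx"]+p["fx"]*c[0]/-c[2],p["cy"]-p["fy"]*c[1]/-c[2]
E
python3 - <<'E'
import numpy as np,cv2
t=np.load("top0.npz")["im"];s=np.load("scene0.npz")["im"]
def crop(im,u0,v0,w,h,k):return cv2.resize(im[v0:v0+h,u0:u0+w],None,fx=k,fy=k,interpolation=cv2.INTER_CUBIC)
A=crop(t,284,190,125,80,6)[:, :750]
cv2.imwrite("pics/topboard.png",A)
B=crop(s,222,180,130,68,6);cv2.imwrite("pics/sceneboard.png",B)
C=np.hstack([crop(t,175,225,70,56,5),crop(s,346,144,60,56,5)]);cv2.imwrite("pics/plate.png",C)
E
```

```text
(no output)
```

View pics/topboard.png

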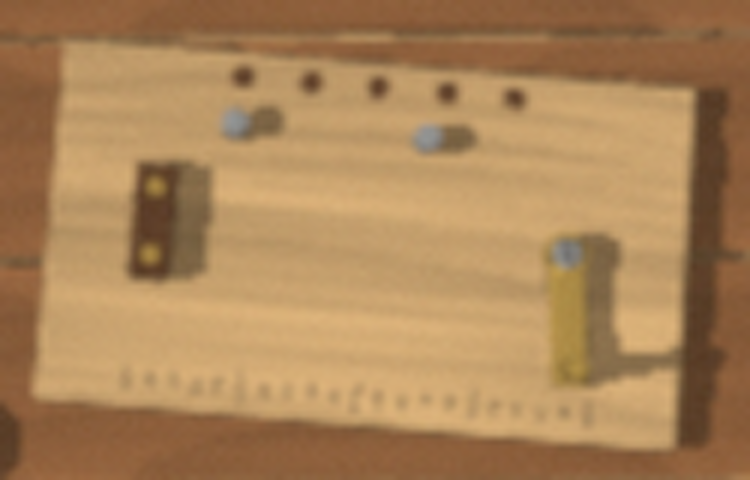

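View pics/sceneboard.png

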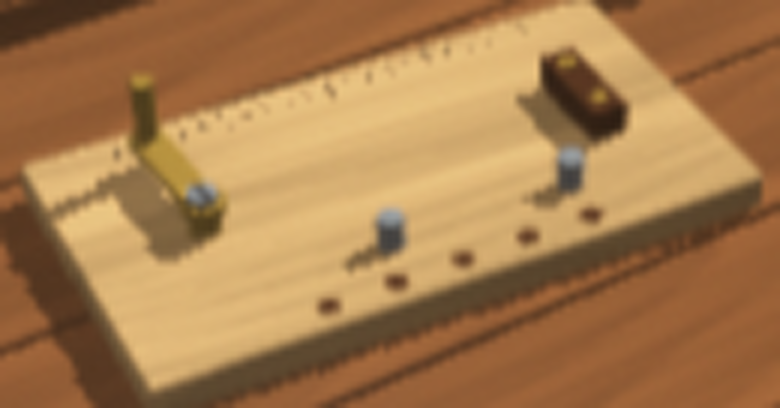

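View pics/plate.png

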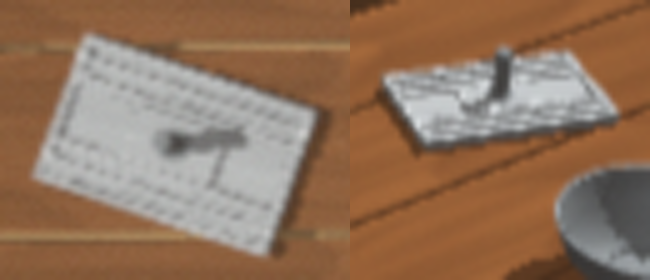

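The crops show dowel tops at (235,122) and (429,138), the screw head at (567,252), the end stop's right edge at x≈172 (top crop), the tab at the lower end of the bar, and the knob top at (172,143) in the plate crop. Now I'll triangulate these and compare them with the given sizes.

```bash
cat > m.py <<'E'
from h import *
T=lambda x,y:(284+(x+.5)/6-.5,190+(y+.5)/6-.5)
S=lambda x,y:(222+(x+.5)/6-.5,180+(y+.5)/6-.5)
P=lambda x,y:(175+(x+.5)/5-.5,225+(y+.5)/5-.5)
Q=lambda x,y:(346+(x-350+.5)/5-.5,144+(y+.5)/5-.5)
r=lambda x:np.round(x,1)
for k,a,b in[("dA",T(429,138),S(390,215)),("dB",T(235,122),S(570,154)),("piv",T(567,252),S(202,194)),("tab",T(571,368),S(143,79)),("knob",P(171,143),Q(503,50)),
  ("hole1",T(514,98),S(330,305)),("hole5",T(243,76),S(591,215))]:
    p,e=two(a,b);print(k,r(p),r(e))
print("dA@46",r(onz("top",*T(429,138),46)),"dB",r(onz("top",*T(235,122),46)),"piv@50.5",r(onz("top",*T(567,252),50.5)),"knob@51",r(onz("top",*P(171,143),51)))
t=np.load("top0.npz")["im"];hsv=cv2.cvtColor(t,cv2.COLOR_BGR2HSV)
def quad(m,z,box):
    M=np.zeros(m.shape,np.uint8);x,y,w,h=box;M[y:y+h,x:x+w]=m[y:y+h,x:x+w]*255
    M=cv2.morphologyEx(M,cv2.MORPH_CLOSE,np.ones((7,7)))
    c=max(cv2.findContours(M,0,1)[0],key=cv2.contourArea)
    w=np.array([onz("top",*q[0],z)[:2] for q in c],np.float32)
    R=cv2.minAreaRect(w);B=cv2.boxPoints(R);print(r(R[0]),r(R[1]),r(R[2]));print(r(B).tolist());return R
H,Sa,V=cv2.split(hsv)
quad((H>=14)&(H<30)&(V>150),30,(280,185,130,90))
quad((Sa<60)&(V>90),20,(175,225,70,58))
for z,pts in((30,[T(63,42),T(695,90),T(677,448),T(35,398)]),(20,[P(85,34),P(320,108),P(272,255),P(35,178)])):
    w=np.array([onz("top",*p,z)[:2] for p in pts]);print(r(w).tolist(),r(w.mean(0)),"sides",r(np.linalg.norm(w-np.roll(w,-1,0),axis=1)),np.degrees(np.arctan2(*(w[0]+w[3]-w[1]-w[2])[::-1])))
E
python3 m.py
```

```text
dA [ 514.3 -111.6   45.7] 2.1
dB [521.9 -27.7  46.2] 1.4
piv [ 463.7 -170.1   48.9] 1.2
tab [ 412.3 -168.2   75.3] 0.4
knob [412.9 266.8  52.2] 4.5
hole1 [ 533.5 -150.7   30.2] 1.4
hole5 [544.4 -31.8  30. ] 0.8
dA@46 [ 513.8 -112.5   46. ] dB [521.6 -28.3  46. ] piv@50.5 [ 463.3 -170.5   50.5] knob@51 [411.6 265.3  51. ]
[469.2 -83.9] [280.9 195. ] 84.8
[[359.20001220703125, -214.89999389648438], [553.4000244140625, -232.6999969482422], [579.0999755859375, 47.0], [384.8999938964844, 64.80000305175781]]
[412.7 270. ] [132.5  81.2] 71.3
[[352.8999938964844, 220.3000030517578], [429.8999938964844, 194.1999969482422], [472.3999938964844, 319.70001220703125], [395.5, 345.79998779296875]]
[[560.1, 47.3], [536.1, -231.1], [379.8, -218.0], [403.7, 59.6]] [469.9 -85.6] sides [279.4 156.8 278.7 156.9] 85.07385556150804
[[470.9, 319.5], [430.7, 194.2], [354.3, 218.0], [395.4, 343.4]] [412.8 268.8] sides [131.6  80.  131.9  79.3] 72.0527850945405
```

Careful with the scale: shifts go in shares of 0.4 m and turns go in shares of 45 degrees. That gives: 32 mm / 400 = 0.08, -25 mm / 400 = -0.0625.

```bash
echo '0 0 0 0.08 -0.0625 0 85 | 0 0 0 0.08 -0.0625 0 85 | 0 0 0 0.08 -0.0625 0 85 | 0 0 0 0.08 -0.0625 0 85 | 0 0 0 0.08 -0.0625 0 85 | 0 0 0 0.08 -0.0625 0 85 | 0 0 0 0.08 -0.0625 0 85 | 0 0 0 0.08 -0.0625 0 85 | 0 0 0 0.08 -0.0625 0 85 | 0 0 0 0.08 -0.0625 0 85' > mv.in && python3 -m jog mv.in 20
echo '0 0 0 0.035 -0.095 0 50 | 0 0 0 0.035 -0.095 0 50 | 0 0 0 0.035 -0.095 0 50 | 0 0 0 0.035 -0.095 0 50 | 0 0 0 0.035 -0.095 0 50 | 0 0 0 0.035 -0.095 0 50 | 0 0 0 0.035 -0.095 0 50 | 0 0 0 0.035 -0.095 0 50 | 0 0 0 0.035 -0.095 0 50 | 0 0 0 0.035 -0.095 0 50' > mv.in && python3 -m jog mv.in
echo '0 0 -0.1477 0 0 0.025 50 | 0 0 -0.1477 0 0 0.025 50 | 0 0 -0.1477 0 0 0.025 50 | 0 0 -0.1477 0 0 0.025 50 | 0 0 -0.1477 0 0 0.025 50 | 0 0 -0.1477 0 0 0.025 50 | 0 0 -0.1477 0 0 0.025 50 | 0 0 -0.1477 0 0 0.025 50 | 0 0 0 0 0 0 50 | 0 0 0 0 0 0 50' > mv.in && python3 -m jog mv.in
cat >> h.py <<'E'
from scipy.spatial.transform import Rotation as Ro
def delta(target,theta=None):
    s=robot.get_state();R=Ro.from_quat(s["ee_rot"]);M=R.as_matrix()
    th=np.degrees(np.arctan2(M[1,0],M[0,0]))
    print("t",round(s["time"],2),"pos",np.round(s["position"],1),"theta",round(th,2),"tilt",np.round(M[:2,2],4),"F",np.round(s["force"],2),"w",round(s["width"],1),"q",np.round(s["q"],2))
    print("tool delta",np.round(M.T@(np.asarray(target)-s["position"]),1), "rz",None if theta is None else round(np.radians(th-theta),3))
E
python3 -c "
from h import *
delta([412.7,268.3,90],71.7)"
```

```text
time: 0.93
position: [399.1, -181.0, 231.3]
ee_rot: [0.987, 0.161, -0.0, -0.0]
force: [0.5, -0.5, 0.4]
width: 85.1
finger_force: 0.0
time: 1.77
position: [410.2, 223.9, 231.2]
ee_rot: [0.987, 0.161, 0.0, 0.0]
force: [1.6, -0.8, -0.1]
width: 50.1
finger_force: 0.0
time: 2.6
position: [410.5, 221.7, 151.0]
ee_rot: [0.812, 0.584, -0.001, -0.0]
force: [-0.3, -0.7, 0.5]
width: 50.3
finger_force: 0.0
t 2.6 pos [410.5 221.7 151. ] theta 71.46 tilt [-0.0013 -0.0005] F [-0.29 -0.74  0.47] w 50.3 q [ 0.31  0.16 -0.32  1.09 -0.    2.21]
tool delta [ 45.  -12.7  61. ] rz -0.004
```

Converted, 25 mm / 400 = 0.0625, 23 mm / 400 = 0.0575.

```bash
echo '0 0 0 0.055 -0.015 0.05 40 | 0 0 0 0.0575 -0.0175 0.0625 40 | 0 0 0 0 0 0.0625 40 | 0 0 0 0 0 0.025 40 | 0 0 0 0 0 0 40 | 0 0 0 0 0 0 40' > mv.in && python3 -m jog mv.in
python3 -c "
from h import *
delta([412.7,268.3,25],71.7)
im,d=robot.get_image('top');im2,_=robot.get_image('scene')
f=lambda i,u,v:cv2.resize(i[v:v+56,u:u+70],None,fx=5.5,fy=5.5,interpolation=cv2.INTER_CUBIC)
cv2.imwrite('pics/above.png',np.hstack([f(im,175,225),f(im2,340,125)]))"
```

```text
time: 3.1
position: [412.8, 268.7, 71.7]
ee_rot: [0.811, 0.584, -0.0, -0.0]
force: [0.6, 0.1, -0.2]
width: 39.9
finger_force: 0.0
t 3.1 pos [412.8 268.7  71.7] theta 71.52 tilt [-0.0003 -0.0002] F [ 0.62  0.12 -0.23] w 39.9 q [ 0.41  0.27 -0.4   0.9  -0.    2.3 ]
tool delta [-0.4  0.  46.7] rz -0.003
```

View pics/above.png

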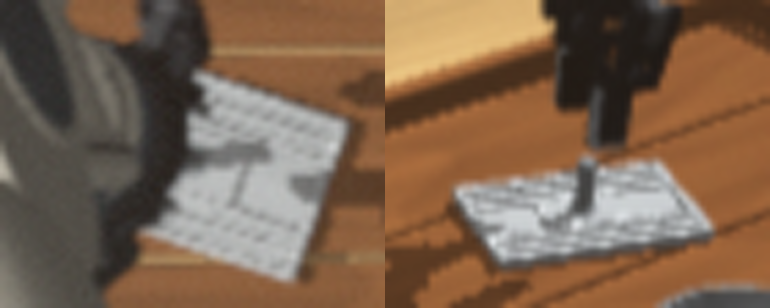

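The fingers stand over the knob (right half, about (588,165)) with one on each side. I'll go down and close.

Converted, 15 mm / 400 = 0.0375, 10 mm / 400 = 0.025.

```bash
echo '0 0 0 0 0 0.0375 40 | 0 0 0 0 0 0.0375 40 | 0 0 0 0 0 0.025 40 | 0 0 0 0 0 0.0125 40 | 0 0 0 0 0 0 40 | 0 0 0 0 0 0 8 | 0 0 0 0 0 0 8 | 0 0 0 0 0 0 8 | 0 0 0 0 0 0 8 | 0 0 0 0 0 0 8' > mv.in && python3 -m jog mv.in 40
echo '0 0 0 0 0 0 8 | 0 0 0 0 0 0 8 | 0 0 0 0 0 -0.0075 8 | 0 0 0 0 0 -0.0075 8 | 0 0 0 0 0 0 8' > mv.in && python3 -m jog mv.in
python3 -c "
from h import *
delta([412.7,268.3,70],71.7)"
```

```text
time: 4.03
position: [413.2, 268.9, 27.3]
ee_rot: [0.811, 0.585, 0.001, 0.0]
force: [-1.2, -0.9, 4.0]
width: 9.2
finger_force: 39.0
time: 4.45
position: [413.0, 268.7, 33.0]
ee_rot: [0.811, 0.585, 0.0, 0.0]
force: [-0.2, -0.2, -2.0]
width: 9.1
finger_force: 38.9
t 4.45 pos [413.  268.7  33. ] theta 71.66 tilt [0.0009 0.0003] F [-0.2  -0.21 -2.03] w 9.1 q [ 0.41  0.31 -0.46  0.8  -0.    2.3 ]
tool delta [ -0.5  -0.1 -37. ] rz -0.001
```

Converted, -26 mm / 400 = -0.065, -20 mm / 400 = -0.05.

```bash
echo '0 0 0 0 0 -0.02 8 | 0 0 0 0 0 -0.0375 8 | 0 0 0 0 0 -0.045 8 | 0 0 0 0 0 -0.035 8 | 0 0 0 -0.025 0.0125 0 8 | 0 0 0 -0.05 0.025 0 8 | 0 0 0 -0.065 0.0325 0 8 | 0 0 0 -0.065 0.0325 0 8 | 0 0 0 -0.065 0.0325 0 8 | 0 0 0 -0.065 0.0325 0 8' > mv.in && python3 -m jog mv.in
echo '0 0 0 -0.065 0.0325 0 8 | 0 0 0 -0.065 0.0325 0 8 | 0 0 0 -0.065 0.0325 0 8 | 0 0 0 -0.065 0.0325 0 8 | 0 0 0 -0.065 0.0325 0 8 | 0 0 0 -0.065 0.0325 0 8 | 0 0 -0.0764 -0.025 0.0125 0 8 | 0 0 -0.0764 0 0 0 8 | 0 0 -0.0764 0 0 0 8 | 0 0 -0.0637 0 0 0 8' > mv.in && python3 -m jog mv.in
python3 -c "
from h import *
delta([464.5,-72.2,52],84.85)"
```

```text
time: 5.28
position: [433.6, 118.6, 87.0]
ee_rot: [0.811, 0.586, -0.0, -0.0]
force: [0.1, 0.3, -3.2]
width: 9.4
finger_force: 39.1
time: 6.12
position: [460.0, -64.2, 86.8]
ee_rot: [0.738, 0.675, -0.0, -0.0]
force: [-0.1, -0.1, -2.4]
width: 9.1
finger_force: 39.1
t 6.12 pos [460.  -64.2  86.8] theta 84.95 tilt [-0.001   0.0002] F [-0.13 -0.08 -2.44] w 9.1 q [-0.32  0.21 -0.44  0.93 -0.    1.34]
tool delta [-7.5  5.2 34.8] rz 0.002
```

Converted, 12 mm / 400 = 0.03, 8 mm / 400 = 0.02.

```bash
echo '0 0 0 -0.0188 0.01 0.02 8 | 0 0 0 0 0 0.03 8 | 0 0 0 0 0 0.02 8 | 0 0 0 0 0 0.01 8 | 0 0 0 0 0 0 8 | 0 0 0 0 0 0 8' > mv.in && python3 -m jog mv.in
python3 -c "
from h import *
delta([464.5,-72.2,45],84.85)
im,d=robot.get_image('top');im2,_=robot.get_image('scene');np.savez('near.npz',t=im,s=im2)
f=lambda i,u,v:cv2.resize(i[v:v+72,u:u+130],None,fx=6,fy=6,interpolation=cv2.INTER_CUBIC)[:290]
f=lambda i,u,v,w,h:cv2.resize(i[v:v+h,u:u+w],(6*w,6*h),interpolation=cv2.INTER_CUBIC)
cv2.imwrite('pics/near.png',np.vstack([f(im,284,195,120,45),f(im2,225,180,120,55)]))"
```

```text
time: 6.62
position: [463.8, -71.2, 55.0]
ee_rot: [0.738, 0.674, -0.0, -0.0]
force: [-1.2, -0.2, -1.8]
width: 9.6
finger_force: 39.1
t 6.62 pos [463.8 -71.2  55. ] theta 84.82 tilt [-0.0008  0.0002] F [-1.18 -0.19 -1.79] w 9.6 q [-0.33  0.25 -0.48  0.85 -0.    1.33]
tool delta [-0.9  0.8 10. ] rz -0.0
```

View pics/near.png

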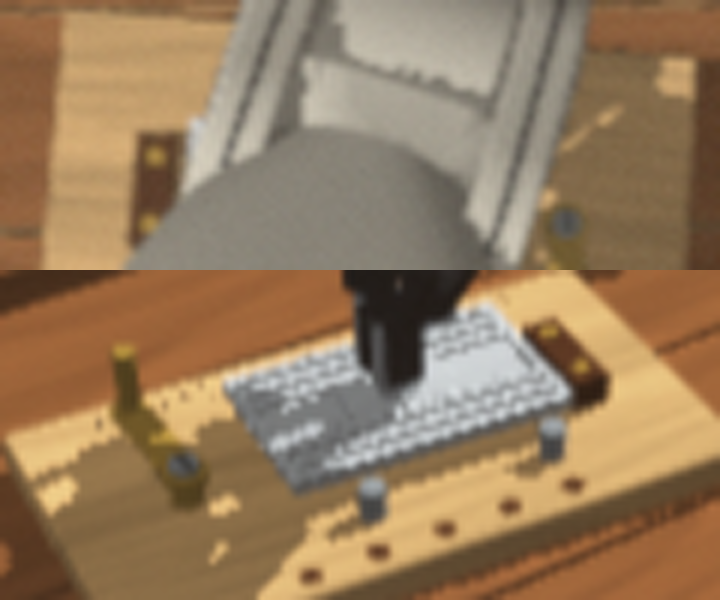

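The scene view shows the plate hovering flat and clear of both dowels. Its near corners are at about (295,482) and (573,393) in the lower half, and the stop is just beyond its end. I'll check gaps and angle numerically.

```bash
python3 - <<'E'
from h import *
S=lambda x,y:(225+(x+.5)/6-.5,180+(y-270+.5)/6-.5)
ex=np.array([.996,-.0899]);ey=np.array([.0899,.996]);home=np.array([472.1,-65.8])
for k,p,z in(("a-near",(295,482),48),("b-near",(573,393),48),("b-far",(487,302),48),("a-far",(228,388),48),("dA",(372,486),46),("dB",(553,426),46),("stop top near",(590,404),46)):
    w=onz("scene",*S(*p),z)[:2];print(k,np.round(w,1),np.round([(w-home)@ex,(w-home)@ey],1))
E
```

```text
a-near [ 498.4 -137. ] [ 32.6 -68.6]
b-near [511.1  -8.7] [33.7 60.4]
b-far [432.6  -2.2] [-45.   59.8]
a-far [ 426.3 -130.1] [-39.8 -68.2]
dA [ 515.8 -111.2] [ 47.6 -41.3]
dB [523.4 -27.4] [47.7 42.9]
stop top near [519.4  -5.5] [41.7 64.3]
```

Converted, 4 mm / 400 = 0.01, 3 mm / 400 = 0.0075.

```bash
echo '0 0 0 0 0 0.01 8 | 0 0 0 0 0 0.0075 8 | 0 0 0 0 0 0 8 | 0 0 0 0 0 0 8' > mv.in && python3 -m jog mv.in
echo '0 0 0 0 0 0.0025 8 | 0 0 0 0 0 0 8' > mv.in && python3 -m jog mv.in
echo '0 0 0 0 0 0.0025 8 | 0 0 0 0 0 0 8' > mv.in && python3 -m jog mv.in
echo '0 0 0 0 0 0.0025 8 | 0 0 0 0 0 0 8' > mv.in && python3 -m jog mv.in
```

```text
time: 7.05
position: [463.8, -71.1, 48.1]
ee_rot: [0.738, 0.675, -0.0, -0.0]
force: [0.1, 0.3, -2.3]
width: 9.1
finger_force: 39.1
time: 7.22
position: [464.0, -71.2, 47.2]
ee_rot: [0.738, 0.675, 0.0, 0.0]
force: [0.5, -0.5, -1.6]
width: 9.7
finger_force: 39.1
time: 7.38
position: [464.0, -71.2, 46.2]
ee_rot: [0.738, 0.675, -0.0, -0.0]
force: [-0.2, 0.3, -2.4]
width: 9.4
finger_force: 39.1
time: 7.55
position: [464.1, -71.2, 45.3]
ee_rot: [0.738, 0.675, 0.0, 0.0]
force: [-0.1, -0.7, -1.3]
width: 9.6
finger_force: 39.4
```

Converted, 0.5 mm / 400 = 0.0013.

```bash
echo '0 0 0 0 0 0.0013 8 | 0 0 0 0 0 0 8' > mv.in && python3 -m jog mv.in
echo '0 0 0 0 0 0.0013 8 | 0 0 0 0 0 0 8' > mv.in && python3 -m jog mv.in
echo '0 0 0 0 0 0.0013 8 | 0 0 0 0 0 0 8' > mv.in && python3 -m jog mv.in
python3 -c "
from h import *
delta([464,-71,44],84.85)"
```

```text
time: 7.72
position: [464.1, -71.2, 45.3]
ee_rot: [0.738, 0.675, 0.0, 0.0]
force: [-2.3, 0.8, 5.8]
width: 9.3
finger_force: 40.0
time: 7.88
position: [464.2, -71.2, 45.3]
ee_rot: [0.738, 0.675, 0.0, 0.0]
force: [-4.0, 0.9, 12.3]
width: 9.2
finger_force: 40.6
time: 8.05
position: [464.2, -71.3, 45.2]
ee_rot: [0.738, 0.675, 0.0, 0.001]
force: [-5.8, 1.2, 20.6]
width: 9.2
finger_force: 41.3
t 8.05 pos [464.2 -71.3  45.2] theta 84.85 tilt [ 0.0014 -0.0006] F [-5.78  1.15 20.55] w 9.2 q [-0.33  0.26 -0.49  0.82 -0.    1.33]
tool delta [ 0.2 -0.2  1.2] rz -0.0
```

Converted, -1.3 mm / 400 = -0.0033.

```bash
echo '0 0 0 0 0 -0.0033 8 | 0 0 0 0 0 0 8 | 0 0 0 0 0 0 8' > mv.in && python3 -m jog mv.in
echo '0 0 0 0 0.0025 0 8 | 0 0 0 0 0.0025 0 8 | 0 0 0 0 0.0025 0 8 | 0 0 0 0 0 0 8' > mv.in && python3 -m jog mv.in
echo '0 0 0 0 0.0013 0 8 | 0 0 0 0 0 0 8' > mv.in && python3 -m jog mv.in
echo '0 0 0 0 0.0013 0 8 | 0 0 0 0 0 0 8' > mv.in && python3 -m jog mv.in
```

```text
time: 8.3
position: [464.2, -71.2, 45.3]
ee_rot: [0.738, 0.675, 0.0, 0.0]
force: [-1.8, 0.6, 5.7]
width: 9.2
finger_force: 39.9
time: 8.63
position: [464.3, -71.2, 45.2]
ee_rot: [0.738, 0.675, -0.002, -0.002]
force: [-15.1, -0.2, 19.2]
width: 9.4
finger_force: 41.4
time: 8.8
position: [465.1, -71.3, 45.3]
ee_rot: [0.738, 0.675, -0.002, -0.001]
force: [-14.2, -0.1, 16.8]
width: 9.1
finger_force: 41.2
time: 8.97
position: [465.2, -71.3, 45.3]
ee_rot: [0.738, 0.674, -0.002, -0.002]
force: [-15.7, -0.1, 19.6]
width: 9.2
finger_force: 41.7
```

Converted, -2 mm / 400 = -0.005, -0.4 mm / 400 = -0.001.

```bash
echo '0 0 0 0 -0.005 0 8 | 0 0 0 0 0 -0.001 8 | 0 0 0 0 0 0 8' > mv.in && python3 -m jog mv.in
echo '0 0 0 0 0 -0.0008 8 | 0 0 0 0 0 0 8' > mv.in && python3 -m jog mv.in
echo '0 0 0 0 0 -0.0008 8 | 0 0 0 0 0 0 8' > mv.in && python3 -m jog mv.in
python3 -c "
from h import *
delta([464,-71,44],84.85)"
```

```text
time: 9.22
position: [465.9, -71.3, 45.4]
ee_rot: [0.738, 0.675, -0.0, -0.0]
force: [-2.1, 0.6, 2.4]
width: 9.6
finger_force: 39.7
time: 9.38
position: [466.1, -71.4, 45.5]
ee_rot: [0.738, 0.675, -0.0, -0.0]
force: [-1.1, -0.2, -2.5]
width: 9.3
finger_force: 39.4
time: 9.55
position: [466.1, -71.4, 45.9]
ee_rot: [0.738, 0.675, -0.0, -0.0]
force: [-0.6, 0.5, -2.5]
width: 9.3
finger_force: 39.4
t 9.55 pos [466.1 -71.4  45.9] theta 84.84 tilt [-0.0002  0.    ] F [-0.6   0.51 -2.5 ] w 9.3 q [-0.33  0.26 -0.49  0.82 -0.    1.33]
tool delta [ 0.2 -2.1  1.9] rz -0.0
```

Converted, 1 mm / 400 = 0.0025.

```bash
echo '0 0 0 0 0.0025 0 8 | 0 0 0 0 0.0025 0 8 | 0 0 0 0 0.0025 0 8 | 0 0 0 0 0 0 8' > mv.in && python3 -m jog mv.in
echo '0 0 0 0 0.0013 0 8 | 0 0 0 0 0 0 8' > mv.in && python3 -m jog mv.in
echo '0 0 0 0 0.0013 0 8 | 0 0 0 0 0 0 8' > mv.in && python3 -m jog mv.in
python3 -c "
from h import *
delta([472.1,-65.8,45.3],84.85)
print(robot.get_state()['ft_torque'])"
```

```text
time: 9.88
position: [469.3, -71.7, 46.1]
ee_rot: [0.738, 0.675, 0.0, 0.0]
force: [1.3, 0.9, -2.7]
width: 9.5
finger_force: 39.4
time: 10.05
position: [469.6, -71.7, 46.1]
ee_rot: [0.738, 0.675, 0.0, 0.0]
force: [-0.7, -0.1, -0.9]
width: 9.4
finger_force: 39.4
time: 10.22
position: [470.0, -71.7, 46.1]
ee_rot: [0.738, 0.675, 0.0, 0.0]
force: [0.1, -0.4, -2.3]
width: 9.2
finger_force: 39.4
t 10.22 pos [470.  -71.7  46.1] theta 84.84 tilt [ 0.0001 -0.    ] F [ 0.1  -0.44 -2.28] w 9.2 q [-0.33  0.27 -0.48  0.83  0.    1.33]
tool delta [6.1 1.5 0.8] rz -0.0
[-0.01258879 -0.01402978 -0.02320061]
```

Converted, 0.4 mm / 400 = 0.001.

```bash
for i in 1; do echo '0 0 0 0 0.001 0 8 | 0 0 0 0 0 0 8' > mv.in && python3 -m jog mv.in; done
echo '0 0 0 0 0.001 0 8 | 0 0 0 0 0 0 8' > mv.in && python3 -m jog mv.in
echo '0 0 0 0 0.001 0 8 | 0 0 0 0 0 0 8' > mv.in && python3 -m jog mv.in
python3 -c "
from h import *
print(robot.get_state()['ft_torque'])"
```

```text
time: 10.38
position: [470.4, -71.8, 46.1]
ee_rot: [0.738, 0.675, 0.0, 0.0]
force: [-0.1, -0.4, -1.8]
width: 9.6
finger_force: 39.4
time: 10.55
position: [470.9, -71.8, 46.1]
ee_rot: [0.738, 0.675, 0.0, 0.0]
force: [0.1, 0.1, -1.6]
width: 9.7
finger_force: 39.4
time: 10.72
position: [471.3, -71.8, 46.1]
ee_rot: [0.738, 0.675, 0.0, 0.0]
force: [-0.1, -0.1, -1.4]
width: 9.2
finger_force: 39.4
[-0.00373823 -0.03659971 -0.0325507 ]
```

Converted, 0.4 mm / 400 = 0.001.

```bash
echo '0 0 0 0 0.001 0 8 | 0 0 0 0 0 0 8' > mv.in && python3 -m jog mv.in
python3 -c "
from h import *
print(robot.get_state()['ft_torque'])"
echo '0 0 0 0 0.001 0 8 | 0 0 0 0 0 0 8' > mv.in && python3 -m jog mv.in
python3 -c "
from h import *
print(robot.get_state()['ft_torque'])"
```

```text
time: 10.88
position: [471.4, -71.9, 46.0]
ee_rot: [0.738, 0.675, -0.0, -0.0]
force: [-0.5, 0.1, -2.5]
width: 9.8
finger_force: 39.3
[-0.08611096  0.21539516  0.0289945 ]
time: 11.05
position: [471.7, -72.0, 46.0]
ee_rot: [0.738, 0.675, -0.0, -0.0]
force: [-2.5, -0.3, -1.4]
width: 9.3
finger_force: 39.3
[-0.1875393   0.39919618  0.03485465]
```

Converted, 1 mm / 400 = 0.0025, -0.1 mm / 400 = -0.0003.

```bash
echo '0 0 0 0.0025 -0.0003 0 8 | 0 0 0 0.0025 0 0 8 | 0 0 0 0.0025 0 0 8 | 0 0 0 0 0 0 8' > mv.in && python3 -m jog mv.in
echo '0 0 0 0.0013 0 0 8 | 0 0 0 0 0 0 8' > mv.in && python3 -m jog mv.in
echo '0 0 0 0.001 0 0 8 | 0 0 0 0 0 0 8' > mv.in && python3 -m jog mv.in
python3 -c "
from h import *
delta([472.1,-65.8,45.3],84.85)
print(robot.get_state()['ft_torque'])"
```

```text
time: 11.38
position: [472.0, -68.7, 46.0]
ee_rot: [0.738, 0.675, -0.0, -0.0]
force: [-2.2, -0.6, -2.6]
width: 9.3
finger_force: 39.2
time: 11.55
position: [472.1, -68.3, 46.0]
ee_rot: [0.738, 0.675, -0.0, -0.0]
force: [-1.3, -1.3, -1.9]
width: 9.9
finger_force: 39.2
time: 11.72
position: [472.1, -68.0, 46.0]
ee_rot: [0.738, 0.675, -0.0, -0.0]
force: [-2.3, -0.1, -1.4]
width: 9.5
finger_force: 39.2
t 11.72 pos [472.1 -68.   46. ] theta 84.84 tilt [-0.0003 -0.    ] F [-2.31 -0.06 -1.43] w 9.5 q [-0.32  0.27 -0.47  0.83 -0.    1.34]
tool delta [ 2.2 -0.2  0.7] rz -0.0
[-0.24949448  0.4972512   0.03956768]
```

Converted, 0.5 mm / 400 = 0.0013.

```bash
echo '0 0 0 0.0013 0 0 8 | 0 0 0 0.0013 0 0 8 | 0 0 0 0 0 0 8' > mv.in && python3 -m jog mv.in
echo '0 0 0 0.001 0 0 8 | 0 0 0 0 0 0 8' > mv.in && python3 -m jog mv.in
echo '0 0 0 0.001 0 0 8 | 0 0 0 0 0 0 8' > mv.in && python3 -m jog mv.in
python3 -c "
from h import *
delta([472.1,-65.8,45.3],84.85)
print(robot.get_state()['ft_torque'])"
```

```text
time: 11.97
position: [472.3, -67.2, 46.1]
ee_rot: [0.738, 0.675, -0.0, 0.0]
force: [-3.1, -3.5, -3.0]
width: 9.4
finger_force: 39.2
time: 12.13
position: [472.3, -67.1, 46.1]
ee_rot: [0.738, 0.674, -0.001, 0.0]
force: [-3.0, -4.0, -1.0]
width: 9.6
finger_force: 39.3
time: 12.3
position: [472.3, -67.1, 46.2]
ee_rot: [0.738, 0.674, -0.001, 0.001]
force: [-4.7, -7.3, -1.2]
width: 9.4
finger_force: 39.3
t 12.3 pos [472.3 -67.1  46.2] theta 84.81 tilt [-0.0003 -0.002 ] F [-4.74 -7.3  -1.21] w 9.4 q [-0.32  0.27 -0.47  0.83 -0.    1.35]
tool delta [ 1.3 -0.3  0.9] rz -0.001
[-1.46920398  0.86839333  0.04567795]
```

Converted, -0.6 mm / 400 = -0.0015, -0.4 mm / 400 = -0.001, -0.004 rad / 0.7854 = -0.0051.

```bash
echo '0 0 0 -0.0015 -0.001 0 8 | 0 0 -0.0051 0 0 0 8 | 0 0 0 0 0 0.0008 8 | 0 0 0 0 0 0.0008 8 | 0 0 0 0 0 0 8' > mv.in && python3 -m jog mv.in
python3 -c "
from h import *
delta([472.1,-65.8,45.3],84.85);print(robot.get_state()['ft_torque'])"
echo '0 0 0 0 0 0.0008 8 | 0 0 0 0 0 0 8' > mv.in && python3 -m jog mv.in
python3 -c "
from h import *
delta([472.1,-65.8,45.3],84.85);print(robot.get_state()['ft_torque'])"
```

```text
time: 12.72
position: [472.3, -67.2, 45.8]
ee_rot: [0.737, 0.676, -0.0, 0.001]
force: [-2.4, -5.5, 0.6]
width: 9.3
finger_force: 39.5
t 12.72 pos [472.3 -67.2  45.8] theta 85.07 tilt [ 0.0007 -0.001 ] F [-2.35 -5.49  0.65] w 9.3 q [-0.32  0.27 -0.47  0.82 -0.    1.34]
tool delta [ 1.4 -0.3  0.5] rz 0.004
[-1.04567235  0.46991112  0.03218833]
time: 12.88
position: [472.3, -67.3, 45.5]
ee_rot: [0.737, 0.676, -0.0, 0.001]
force: [-2.5, -6.2, 1.7]
width: 9.2
finger_force: 39.6
t 12.88 pos [472.3 -67.3  45.5] theta 85.06 tilt [ 0.0007 -0.0012] F [-2.52 -6.16  1.65] w 9.2 q [-0.32  0.27 -0.47  0.82 -0.    1.34]
tool delta [ 1.5 -0.3  0.2] rz 0.004
[-1.12943714  0.55679936  0.02208787]
```

Converted, -0.3 mm / 400 = -0.0008, 0.25 mm / 400 = 0.0006, -0.004 rad / 0.7854 = -0.0051.

```bash
echo '0 0 0 -0.0008 0 0 8 | 0 0 -0.0051 0 0 0.0006 8 | 0 0 0 0 0 0 8' > mv.in && python3 -m jog mv.in
python3 -c "
from h import *
delta([472.1,-65.8,45.3],84.85);print(robot.get_state()['ft_torque'])"
echo '0 0 0 0 0.0008 0.0004 8 | 0 0 0 0 0 0 8' > mv.in && python3 -m jog mv.in
python3 -c "
from h import *
delta([472.1,-65.8,45.3],84.85);print(robot.get_state()['ft_torque'])"
```

```text
time: 13.13
position: [472.2, -67.3, 45.3]
ee_rot: [0.735, 0.678, 0.0, 0.0]
force: [-3.0, -4.6, 5.6]
width: 9.1
finger_force: 40.0
t 13.13 pos [472.2 -67.3  45.3] theta 85.32 tilt [ 0.0008 -0.0005] F [-3.03 -4.57  5.6 ] w 9.1 q [-0.32  0.27 -0.48  0.82 -0.    1.33]
tool delta [ 1.5 -0.3  0. ] rz 0.008
[-0.79157384  0.6255149   0.03669327]
time: 13.3
position: [472.3, -67.3, 45.3]
ee_rot: [0.735, 0.678, -0.0, 0.0]
force: [-4.5, -3.1, 7.4]
width: 9.2
finger_force: 40.5
t 13.3 pos [472.3 -67.3  45.3] theta 85.3 tilt [ 0.0004 -0.0006] F [-4.52 -3.08  7.42] w 9.2 q [-0.32  0.27 -0.47  0.82 -0.    1.34]
tool delta [ 1.5 -0.3  0. ] rz 0.008
[-0.75190144  0.98831135  0.03412101]
```

Converted, -0.3 mm / 400 = -0.0008.

```bash
echo '0 0 0 0 0 -0.0008 8 | 0 0 0 0 0 0 8' > mv.in && python3 -m jog mv.in
echo '0 0 0 0.0005 0.0008 -0.0003 8 | 0 0 0 0 0 0 8' > mv.in && python3 -m jog mv.in
python3 -c "
from h import *
delta([472.1,-65.8,45.3],84.85);print(robot.get_state()['ft_torque'])"
```

```text
time: 13.47
position: [472.3, -67.3, 45.3]
ee_rot: [0.735, 0.678, -0.0, 0.0]
force: [-3.5, -4.5, 4.9]
width: 9.5
finger_force: 39.8
time: 13.63
position: [472.2, -67.3, 45.3]
ee_rot: [0.736, 0.677, -0.001, 0.0]
force: [-4.9, -6.3, 4.3]
width: 9.0
finger_force: 39.9
t 13.63 pos [472.2 -67.3  45.3] theta 85.29 tilt [-0.0005 -0.001 ] F [-4.93 -6.31  4.34] w 9.0 q [-0.32  0.27 -0.47  0.82 -0.    1.34]
tool delta [ 1.5 -0.3  0. ] rz 0.008
[-1.09368034  0.97694261  0.02568367]
```

Converted, 0.4 mm / 400 = 0.001, -0.3 mm / 400 = -0.0008.

```bash
echo '0 0 0 0 0.001 -0.0008 8 | 0 0 0 0 0 0 8' > mv.in && python3 -m jog mv.in
echo '0 0 0 0 0.0008 -0.0003 8 | 0 0 0 0 0 0 8' > mv.in && python3 -m jog mv.in
python3 -c "
from h import *
delta([472.1,-65.8,45.3],84.85);print(robot.get_state()['ft_torque'])
im2,_=robot.get_image('scene')
cv2.imwrite('pics/pressed.png',cv2.resize(im2[190:232,258:338],None,fx=9,fy=9,interpolation=cv2.INTER_CUBIC))"
```

```text
time: 13.8
position: [472.3, -67.3, 45.4]
ee_rot: [0.736, 0.677, -0.001, -0.0]
force: [-5.7, -6.4, 1.9]
width: 9.6
finger_force: 39.7
time: 13.97
position: [472.3, -67.3, 45.4]
ee_rot: [0.736, 0.677, -0.001, -0.0]
force: [-6.1, -6.6, 2.7]
width: 9.3
finger_force: 39.7
t 13.97 pos [472.3 -67.3  45.4] theta 85.29 tilt [-0.0019 -0.0009] F [-6.07 -6.59  2.67] w 9.3 q [-0.32  0.27 -0.47  0.83 -0.    1.34]
tool delta [ 1.5 -0.3  0.1] rz 0.008
[-1.23298570e+00  1.25673921e+00  6.35267033e-04]
```

View pics/pressed.png

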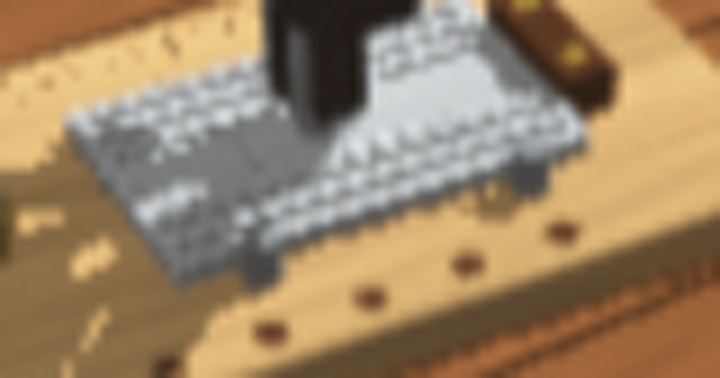

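The crop shows both dowels against the plate's long edge (about (260,255) and (530,170)) and the plate's end against the stop. I'll take load off the bed and press a little more toward the dowels.

Careful with the scale: shifts go in shares of 0.4 m and turns go in shares of 45 degrees. That gives: 0.4 mm / 400 = 0.001, -0.3 mm / 400 = -0.0008.

```bash
echo '0 0 0 0 0.001 -0.0008 8 | 0 0 0 0 0 0 8 | 0 0 0 0 0 0 8' > mv.in && python3 -m jog mv.in
echo '0 0 0 -0.0003 0.001 -0.0003 8 | 0 0 0 0 0 0 8 | 0 0 0 0 0 0 8' > mv.in && python3 -m jog mv.in
python3 -c "
from h import *
delta([472.1,-65.8,45.3],84.85);print(robot.get_state()['ft_torque'])"
```

```text
time: 14.27
position: [472.3, -67.2, 45.5]
ee_rot: [0.736, 0.677, -0.001, -0.001]
force: [-6.9, -6.9, 0.1]
width: 9.1
finger_force: 39.4
time: 14.52
position: [472.3, -67.3, 45.5]
ee_rot: [0.736, 0.677, -0.001, -0.001]
force: [-8.3, -6.9, 1.1]
width: 9.0
finger_force: 39.5
t 14.52 pos [472.3 -67.3  45.5] theta 85.29 tilt [-0.0034 -0.0005] F [-8.3  -6.88  1.07] w 9.0 q [-0.32  0.27 -0.47  0.83 -0.    1.34]
tool delta [ 1.4 -0.4  0.2] rz 0.008
[-1.17575262  1.60645723  0.03437029]
```

Converted, -0.2 mm / 400 = -0.0005.

```bash
echo '0 0 0 -0.0005 0 0 8 | 0 0 0 0 0 0 8 | 0 0 0 0 0 0 8' > mv.in && python3 -m jog mv.in
echo '0 0 0 -0.0005 -0.0015 0 8 | 0 0 0 0 -0.001 0.0003 8 | 0 0 0 0 0 0.0003 8 | 0 0 0 0 0 0 8' > mv.in && python3 -m jog mv.in 20
python3 -c "
from h import *
delta([472.1,-65.8,45.3],84.85);print(robot.get_state()['ft_torque'])"
```

```text
time: 14.77
position: [472.4, -67.3, 45.5]
ee_rot: [0.736, 0.677, -0.001, -0.001]
force: [-7.4, -5.6, 0.8]
width: 9.1
finger_force: 39.5
time: 15.1
position: [472.3, -67.3, 45.5]
ee_rot: [0.735, 0.678, -0.0, -0.001]
force: [-4.0, -3.9, -0.7]
width: 9.3
finger_force: 39.4
t 15.1 pos [472.3 -67.3  45.5] theta 85.31 tilt [-0.0014  0.0003] F [-4.   -3.86 -0.72] w 9.3 q [-0.32  0.27 -0.47  0.83 -0.    1.34]
tool delta [ 1.4 -0.3  0.2] rz 0.008
[-0.70721552  0.94258141  0.03039639]
```

Converted, 0.2 mm / 400 = 0.0005, -0.1 mm / 400 = -0.0003.

```bash
echo '0 0 0 0 0 0.0005 8 | 0 0 0 0 -0.0003 0.0003 8 | 0 0 0 0 0 0 8' > mv.in && python3 -m jog mv.in
python3 -c "
from h import *
delta([472.1,-65.8,45.3],84.85);print(robot.get_state()['ft_torque'])"
```

```text
time: 15.35
position: [472.3, -67.3, 45.4]
ee_rot: [0.735, 0.678, -0.0, -0.0]
force: [-6.0, -3.7, 2.0]
width: 8.9
finger_force: 39.9
t 15.35 pos [472.3 -67.3  45.4] theta 85.31 tilt [-0.001   0.0002] F [-5.99 -3.66  2.05] w 8.9 q [-0.32  0.27 -0.47  0.83 -0.    1.34]
tool delta [ 1.5 -0.3  0.1] rz 0.008
[-0.69288671  1.07911208  0.01570313]
```

```bash
echo '0 0 0 0 0 0 11 | 0 0 0 0 0 0 13 | 0 0 0 0 0 0 18 | 0 0 0 0 0 0 24 | 0 0 0 0 0 0 26 | 0 0 0 0 0 0 26 | 0 0 0 0 0 0 26' > mv.in && python3 -m jog mv.in
python3 -c "
from h import *
delta([472.3,-67.3,90],84.85);print(robot.get_state()['ft_torque'])"
```

```text
time: 15.93
position: [473.0, -67.4, 45.5]
ee_rot: [0.735, 0.678, 0.0, 0.0]
force: [0.6, -0.4, -0.4]
width: 25.9
finger_force: 0.0
t 15.93 pos [473.  -67.4  45.5] theta 85.31 tilt [0.0003 0.0001] F [ 0.56 -0.43 -0.45] w 25.9 q [-0.32  0.27 -0.47  0.83  0.    1.34]
tool delta [  0.   -0.7 -44.5] rz 0.008
[ 0.00360015 -0.00981383  0.05376856]
```

Converted, -30 mm / 400 = -0.075, -25 mm / 400 = -0.0625.

```bash
echo '0 0 0 0 -0.0018 -0.0125 26 | 0 0 0 0 0 -0.0375 26 | 0 0 0 0 0 -0.0625 36 | 0 0 0 0 0 -0.0375 36 | 0 0 0 -0.0625 -0.03 -0.0125 36 | 0 0 0 -0.075 -0.0375 0 36 | 0 0 0 -0.075 -0.0375 0 36 | 0 0 0 -0.0525 -0.0225 0 36 | 0 0 0 0 0 0 36' > mv.in && python3 -m jog mv.in
python3 -c "
from h import *
delta([412.3,-168.2,53],84.85)
im,d=robot.get_image('top');im2,_=robot.get_image('scene')
f=lambda i,u,v,w,h:cv2.resize(i[v:v+h,u:u+w],(6*w,6*h),interpolation=cv2.INTER_CUBIC)
cv2.imwrite('pics/rel.png',np.vstack([f(im,284,195,120,45),f(im2,225,180,120,52)]))"
```

```text
time: 16.68
position: [411.3, -171.6, 111.0]
ee_rot: [0.737, 0.676, -0.0, 0.001]
force: [-0.0, -0.7, -0.6]
width: 36.1
finger_force: 0.0
t 16.68 pos [ 411.3 -171.6  111. ] theta 85.12 tilt [ 0.0002 -0.0012] F [-0.   -0.75 -0.59] w 36.1 q [-0.58  0.16 -0.44  0.98 -0.    1.07]
tool delta [ 3.5  0.7 58. ] rz 0.005
```

View pics/rel.png

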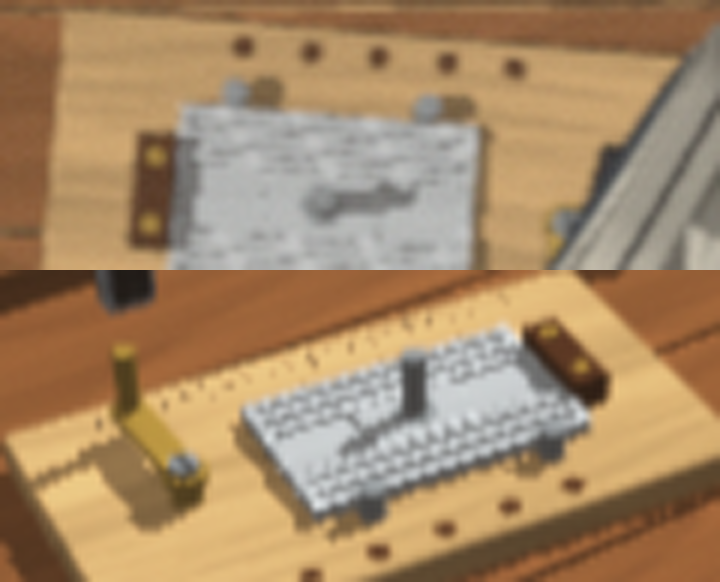

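Both views show the plate home: its edge is on both dowels, its end is on the stop, and the knob stands free. The tab top is at about (123,350) in the lower half, below the gripper. Now I'll pinch it.

Converted, 20 mm / 400 = 0.05, 18 mm / 400 = 0.045.

```bash
echo '0 0 0 0.0088 0.0025 0.025 36 | 0 0 0 0 0 0.05 36 | 0 0 0 0 0 0.045 36 | 0 0 0 0 0 0.02 36 | 0 0 0 0 0 0.005 36 | 0 0 0 0 0 0 36 | 0 0 0 0 0 0 7 | 0 0 0 0 0 0 7 | 0 0 0 0 0 0 7 | 0 0 0 0 0 0 7' > mv.in && python3 -m jog mv.in 20
echo '0 0 0 0 0 0 7 | 0 0 0 0 0 0 7' > mv.in && python3 -m jog mv.in
python3 - <<'E'
from h import *
delta([412.3,-168.2,53],84.85)
# arc steps in tool axes (tool x=board y, tool y=board x), button 0->1.57
a=np.linspace(-.05,1.57,11);x=-50*np.cos(a);y=50*np.sin(a)
print(np.round(np.c_[np.diff(y),np.diff(x)],1).tolist())
E
```

```text
time: 17.62
position: [413.3, -165.5, 53.2]
ee_rot: [0.736, 0.677, -0.001, -0.0]
force: [-5.7, -0.2, 6.0]
width: 9.3
finger_force: 20.7
time: 17.78
position: [413.3, -165.5, 53.2]
ee_rot: [0.736, 0.677, -0.0, -0.0]
force: [-5.9, 0.4, 6.0]
width: 9.1
finger_force: 20.7
t 17.78 pos [ 413.3 -165.5   53.2] theta 85.29 tilt [-0.0009 -0.0005] F [-5.92  0.44  5.99] w 9.1 q [-0.57  0.22 -0.53  0.82 -0.    1.08]
tool delta [-2.8 -0.7  0.2] rz 0.008
[[8.1, 0.3], [7.9, 1.6], [7.6, 2.8], [7.0, 4.0], [6.3, 5.1], [5.4, 6.0], [4.4, 6.8], [3.2, 7.4], [2.0, 7.9], [0.7, 8.1]]
```

```bash
echo '0 0 0 0 -0.0015 -0.0008 7 | 0 0 0 0.01 0 0 7 | 0 0 0 0.0103 0.0008 0 7 | 0 0 0 0.01 0.0015 0 7 | 0 0 0 0.0098 0.0025 0 7 | 0 0 0 0.0095 0.0035 0 7 | 0 0 0 0.0095 0.0035 0 7 | 0 0 0 0 0 0 7' > mv.in && python3 -m jog mv.in
echo '0 0 0 0.0088 0.005 0 7 | 0 0 0 0.0088 0.005 0 7 | 0 0 0 0.008 0.0063 0 7 | 0 0 0 0.0078 0.0065 0 7 | 0 0 0 0 0 0 7' > mv.in && python3 -m jog mv.in
python3 -c "
from h import *
delta([412.3,-168.2,53],84.85)"
```

```text
time: 18.45
position: [418.5, -141.0, 53.1]
ee_rot: [0.735, 0.678, -0.001, -0.001]
force: [-8.6, 4.1, 10.1]
width: 8.9
finger_force: 21.3
time: 18.87
position: [427.4, -127.1, 52.9]
ee_rot: [0.735, 0.678, -0.001, -0.003]
force: [-14.5, 10.3, 17.7]
width: 9.0
finger_force: 22.1
t 18.87 pos [ 427.4 -127.1   52.9] theta 85.33 tilt [-0.0049  0.0037] F [-14.52  10.32  17.74] w 9.0 q [-0.48  0.22 -0.53  0.83  0.    1.17]
tool delta [-42.2 -11.7  -0.1] rz 0.008
```

Converted, -1.4 mm / 400 = -0.0035, -0.5 mm / 400 = -0.0013.

```bash
echo '0 0 0 0.0035 -0.0035 -0.0013 7 | 0 0 0 0 0 0 7' > mv.in && python3 -m jog mv.in
echo '0 0 0 0.0068 0.0075 0 7 | 0 0 0 0.0068 0.0075 0 7 | 0 0 0 0.0058 0.0085 0 7 | 0 0 0 0.0055 0.0085 0 7 | 0 0 0 0 0 0 7' > mv.in && python3 -m jog mv.in
python3 -c "
from h import *
delta([412.3,-168.2,53],84.85)
s=robot.get_state()['position'];v=s[:2]-[463.5,-170.3];print(np.hypot(*v),84.85-np.degrees(np.arctan2(v[1],v[0])))"
```

```text
time: 19.03
position: [427.4, -126.9, 53.2]
ee_rot: [0.735, 0.678, -0.0, -0.001]
force: [-6.6, 4.7, 3.9]
width: 9.2
finger_force: 20.7
time: 19.45
position: [440.7, -116.6, 53.1]
ee_rot: [0.735, 0.678, 0.001, -0.003]
force: [-6.5, 12.2, 6.5]
width: 9.2
finger_force: 21.0
t 19.45 pos [ 440.7 -116.6   53.1] theta 85.36 tilt [-0.0031  0.0049] F [-6.52 12.24  6.46] w 9.2 q [-0.45  0.23 -0.51  0.84  0.    1.21]
tool delta [-53.7 -24.2  -0.1] rz 0.009
58.286483859456226 -28.13393604191012
```

Converted, 1.4 mm / 400 = 0.0035, -0.6 mm / 400 = -0.0015.

```bash
echo '0 0 0 0.0035 -0.0015 -0.0005 7 | 0 0 0 0 0 0 7' > mv.in && python3 -m jog mv.in
echo '0 0 0 0.005 0.0088 0 7 | 0 0 0 0.0045 0.009 0 7 | 0 0 0 0.0035 0.0095 0 7 | 0 0 0 0 0 0 7' > mv.in && python3 -m jog mv.in
echo '0 0 0 0.0025 0.0098 0 7 | 0 0 0 0.0018 0.01 0 7 | 0 0 0 0 0 0 7' > mv.in && python3 -m jog mv.in
python3 -c "
from h import *
delta([412.3,-168.2,53],84.85)
s=robot.get_state()['position'];v=s[:2]-[463.5,-170.3];print(np.hypot(*v),84.85-np.degrees(np.arctan2(v[1],v[0])))"
```

```text
time: 19.62
position: [440.9, -116.5, 53.2]
ee_rot: [0.735, 0.678, 0.0, -0.001]
force: [-3.4, 6.5, -0.1]
width: 8.5
finger_force: 20.4
time: 19.95
position: [452.5, -111.8, 53.1]
ee_rot: [0.735, 0.678, 0.001, -0.002]
force: [-3.1, 8.8, -0.6]
width: 8.9
finger_force: 20.3
time: 20.2
position: [461.1, -111.4, 53.2]
ee_rot: [0.735, 0.678, 0.001, -0.001]
force: [-0.9, 6.2, -2.1]
width: 8.9
finger_force: 20.2
t 20.2 pos [ 461.1 -111.4   53.2] theta 85.33 tilt [-0.0008  0.0026] F [-0.94  6.23 -2.13] w 8.9 q [-0.42  0.26 -0.47  0.85  0.    1.24]
tool delta [-60.6 -44.    0.1] rz 0.008
58.99703081678507 -7.4668305484908615
```

Converted, 3 mm / 400 = 0.0075, 2 mm / 400 = 0.005.

```bash
echo '0 0 0 0.002 0.0075 0 7 | 0 0 0 0.0005 0.005 0 7 | 0 0 0 0 0 0 7' > mv.in && python3 -m jog mv.in
echo '0 0 0 0 0.0038 0 7 | 0 0 0 0 0 0 7' > mv.in && python3 -m jog mv.in
echo '0 0 0 0 0.0025 0 7 | 0 0 0 0 0 0 7' > mv.in && python3 -m jog mv.in
python3 -c "
from h import *
delta([412.3,-168.2,53],84.85)
s=robot.get_state()['position'];v=s[:2]-[463.5,-170.3];print(np.hypot(*v),84.85-np.degrees(np.arctan2(v[1],v[0])))"
```

```text
time: 20.45
position: [466.0, -110.9, 53.2]
ee_rot: [0.735, 0.678, 0.0, -0.001]
force: [-2.5, 5.8, -1.5]
width: 9.0
finger_force: 20.2
time: 20.62
position: [467.5, -111.2, 53.3]
ee_rot: [0.735, 0.678, 0.0, -0.001]
force: [-1.6, 5.5, -2.9]
width: 8.9
finger_force: 20.1
time: 20.78
position: [468.1, -111.3, 53.2]
ee_rot: [0.735, 0.678, 0.0, -0.001]
force: [-4.4, 5.6, -0.3]
width: 9.2
finger_force: 20.3
t 20.78 pos [ 468.1 -111.3   53.2] theta 85.32 tilt [-0.0013  0.002 ] F [-4.43  5.59 -0.29] w 9.2 q [-0.41  0.27 -0.45  0.85  0.    1.24]
tool delta [-61.3 -51.    0.2] rz 0.008
59.20697059429859 -0.6537432532467733
```

Converted, 1 mm / 400 = 0.0025.

```bash
echo '0 0 0 0 0.0025 0 7 | 0 0 0 0 0 0 7' > mv.in && python3 -m jog mv.in
echo '0 0 0 0 0.0025 0 7 | 0 0 0 0 0 0 7 | 0 0 0 0 0 0 7' > mv.in && python3 -m jog mv.in
```

```text
time: 20.95
position: [468.3, -111.3, 53.1]
ee_rot: [0.735, 0.678, -0.0, -0.002]
force: [-7.3, 4.8, 1.8]
width: 9.1
finger_force: 20.6
time: 21.2
position: [468.4, -111.2, 53.1]
ee_rot: [0.736, 0.678, -0.001, -0.002]
force: [-11.1, 5.2, 3.9]
width: 9.0
finger_force: 20.9
```

Force rises while the position holds still, so the button is at its stop. Relieve, open, rise, and look.

Converted, -35 mm / 400 = -0.0875, -20 mm / 400 = -0.05.

```bash
echo '0 0 0 0.0013 -0.0038 0 7 | 0 0 0 0 0 0 7 | 0 0 0 0 0 0 14 | 0 0 0 0 0 0 22 | 0 0 0 0 0 0 28 | 0 0 0 0 0 0 28 | 0 0 0 0 0 -0.0125 28 | 0 0 0 0 0 -0.05 28 | 0 0 0 0 0 -0.0875 28 | 0 0 0 0 0 -0.0875 28' > mv.in && python3 -m jog mv.in
echo '0 0 0 -0.095 -0.025 -0.025 28 | 0 0 0 -0.1 -0.025 -0.025 28 | 0 0 0 -0.1 -0.025 0 28 | 0 0 0 -0.1 -0.025 0 28 | 0 0 0 -0.05 0 0 28 | 0 0 0 0 0 0 28' > mv.in && python3 -m jog mv.in
python3 -c "
from h import *
delta([412.3,-168.2,53],84.85)
im,d=robot.get_image('top');im2,_=robot.get_image('scene')
f=lambda i,u,v,w,h:cv2.resize(i[v:v+h,u:u+w],(6*w,6*h),interpolation=cv2.INTER_CUBIC)
cv2.imwrite('pics/end.png',np.vstack([f(im,284,195,120,48),f(im2,225,180,120,52)]))"
```

```text
time: 22.03
position: [468.7, -111.6, 149.5]
ee_rot: [0.736, 0.678, -0.0, -0.001]
force: [1.6, -0.4, -0.2]
width: 27.5
finger_force: 0.0
time: 22.53
position: [414.5, -289.4, 168.7]
ee_rot: [0.737, 0.676, -0.0, 0.001]
force: [-0.4, 0.2, 0.2]
width: 28.4
finger_force: 0.0
t 22.53 pos [ 414.5 -289.4  168.7] theta 85.06 tilt [ 0.0008 -0.0018] F [-0.43  0.17  0.21] w 28.4 q [-0.78  0.21 -0.21  1.15 -0.    0.88]
tool delta [120.8 -12.8 115.5] rz 0.004
```

View pics/end.png

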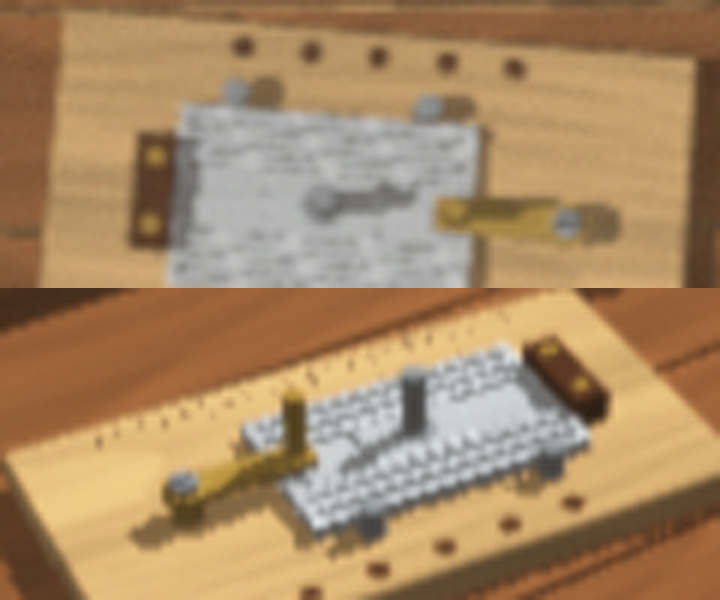

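The button lies straight over the plate's end edge, with the tab at about (452,210) in the top half. The plate's corners sit exactly where they did before. Handing in.

```bash
python3 -c "
from rig import robot
print(robot.finish_job())"
```

```text
the job is handed in; nothing more can be done
None
```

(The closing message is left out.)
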